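# Empty the barrel polisher into its catch tray

### The job

The brass castings in the barrel polisher are done. Slide its speed control right down to the zero stop first, then slowly ease the barrel over without jerking it (the lever with the black grip tilts it) until all six castings have slid out into the steel tray. Finally swing the empty barrel all the way back up to its working stop; leave the castings in the tray and do not disturb the other things on the bench.

Things in the scene. Friction and masses are not known exactly. Their poses are not given: they have to be found in the camera images.
- polisher: the bench barrel polisher, fixed. Origin on the bench straight below the barrel's hinge axis, midway between the cheek plates; x along that axis, away from the robot at yaw 0; z up. The barrel's mouth faces -y, the control box is at +y. Bed x +-125, y 20..280, top z 60 mm; cheeks and bearings x +-118, z to 245; control box x +-125, y 175..280, flat top z 100 mm
- tilt (a joint): tilt of the barrel, rad, about the hinge axis (level, along the polisher's x, 215 mm above the bench). 0 = at its stop in the working position, mouth 40 degrees above level; grows as the mouth swings down to the -y side, to 1.62 at the other stop, 53 degrees below level. Stiff: stays where it is left; 8 to 14 N at the lever grip turn it. The castings slide out above about 1.2
- lever_grip (a point): centre of the tilt lever's round black grip: a bar 22 mm thick, 60 mm long, parallel to the hinge axis, at polisher x -133..-193 mm (this point -160), on the robot's side of the cheeks; nothing stands beside it. It circles the hinge axis at 120 mm: at tilt 0 it is 85 mm above it and 85 mm to +y; at 0.785 straight above it; then it goes over to -y
- barrel_mouth (a point): centre of the barrel's open mouth, 118 mm from the hinge axis; moves with the tilt. The barrel is eight-sided, 150 mm across flats outside, 140 mm inside, 173 mm deep; its floor is 55 mm behind the hinge axis and the drive motor is behind that
- speed (a joint): position of the speed slider along its track on top of the control box, m. 0 = stopped, against its end stop at the -x (robot's) end of the track; 0.060 = full speed, at the +x end; it moves along the polisher's x axis and stays where it is left (about 1.5 N of friction)
- speed_top (a point): centre of the top of the slider's black grip, 127.5 mm above the bench. The grip is 14 mm along the track (polisher x), 26 mm across, and solid to 20 mm below this point; the panel is 27.5 mm below it. At speed 0 it is at polisher x = -98, y = 228 mm
- tray: open steel catch tray, 270 (x) x 250 (y) x 50 mm high, walls and floor 4 mm, loose on the bench on the polisher's -y side with one edge under the barrel's mouth; about 0.8 kg. Origin at the centre of its underside, z up
- casting0: a square brass boss, a plate 26 x 26 x 11 mm with a low dome, 15.5 mm high in all, about 60 g; origin at the centre of its underside; one of the six castings that start in the barrel
- casting1: a brass ball finial: a foot 20 x 20 x 10 mm with a ball 19 mm in diameter on it, 30 mm high, about 55 g; origin at the centre of its underside; one of the six castings that start in the barrel
- casting2: an L-shaped brass corner mount, legs 28 and 26 mm long, 20 mm wide, 9 mm thick, about 65 g; origin at the centre of its underside; one of the six castings that start in the barrel
- casting3: a square brass boss, a plate 26 x 26 x 11 mm with a low dome, 15.5 mm high in all, about 60 g; origin at the centre of its underside; one of the six castings that start in the barrel
- casting4: a brass ball finial: a foot 20 x 20 x 10 mm with a ball 19 mm in diameter on it, 30 mm high, about 55 g; origin at the centre of its underside; one of the six castings that start in the barrel
- casting5: an L-shaped brass corner mount, legs 28 and 26 mm long, 20 mm wide, 9 mm thick, about 65 g; origin at the centre of its underside; one of the six castings that start in the barrel
- figure: bystander: a gilt brass figure on a square plinth, 66 x 66 mm, 178 mm high; origin at the centre of its underside
- bottle: bystander: an amber bottle, 60 mm in diameter, 150 mm high; origin at the centre of its underside
- barrel_lid: bystander: the barrel's round grey lid lying on the bench, 164 mm in diameter, 35 mm high with its knob; origin at the centre of its underside

How it is judged:
By the outcome, as a careful person would: the job done as asked, in the order asked, and still so for the second after the job is handed in, with the robot touching nothing.
It also fails if it takes over 51 s, if anything falls off the work surface, if the arm or the gripper's body presses on something with over 40 N, if the wrist force passes 120 N, or if a joint passes its speed limit or range.

### The arm

A 6-joint arm with a two-finger parallel gripper is mounted at the origin on the work surface. World frame = base frame: x ahead of the robot, y to its left, z up, the work surface at z = 0. Lengths are in m, angles in degrees, forces in N, time in s.
With the tool pointing down it reaches from about 0.225 to 0.725 m from the base axis. Payload 3.1 kg.
Tool frame: the origin (TCP) lies midway between the tips of the shut fingers; the grasp point (between the pads) lies 19 mm behind it; z points along the fingers, y is the line along which they close (so a half turn about z gives the same grasp; the last joint's range is limited). The gripper opens to 85 mm and grips with 20 to 120 N. Pads are 22 mm wide; open, the fingers measure 114 mm over their backs; the gripper's body (76 mm by 85 mm) begins 54 mm behind the grasp point. The pads swing forward as they close: fully open they stand 13 mm farther back than shut.
Start: joints at [-81.578, 2.75, 5.684, 92.934, 0, 82.678], TCP at [0.142, -0.505, 0.231] pointing down, gripper open.
Joint ranges: [-166.93, 166.93], [-56.73, 111.36], [-69.38, 81.34], [-121.58, 131.49], [-85.45, 84.26], [-180, 180]. Speed limits (degrees/s): [159.86, 159.86, 180, 180, 180, 180].

### API

Orientations are given as [roll, pitch, yaw] about the fixed x, y, z axes, in that order (R = Rz(yaw) Ry(pitch) Rx(roll)).
In Python, from plant import robot gives the robot as it stands.
- The arm moves only by the shell command python3 -m pendant 'ROWS' [FORCE]. ROWS is JSON, a list of rows, each a list of 3 entries, a list of its own where there are three numbers: the shift along the world's x, y, z normalised to -1 to 1, where 1 is 0.3 m, then the turn about the world's z normalised to -1 to 1, where 1 is 90 degrees, then the opening, from -1 (shut) to 1 (fully open). In form: [[[x, y, z], roll, gripper], ...]. A call has 1 to 8 rows; each row shifts and turns the commanded pose from where the row before left it; what a row does not reach is not made up. A row lasts 1/8 s, in which the tool goes at most 62.5 mm and 10.7 degrees, less where a joint would pass 70% of its speed; a pose out of reach is approached as far as the arm can. A call with a number of a shift or a turn outside -1 to 1 is refused whole. A call with a gripper value outside its range is refused whole. The fingers move at their own pace and stop on an object; FORCE is the grip in N (left out, the last holds). Time passes only in rows, so rows that do not move let the fingers close. It gives the time, the measured TCP pose, the force, the opening and the grip force at its end, in the units of the state.
- robot.observe(): the state, without advancing time (a new reading comes with each control period).
- robot.snapshot(name): name is "scene" or "side" or "wrist"; returns a dict with "img" (420x560x3 uint8, red, green, blue), "z_map" (420x560 float32, m along the optical axis (not along the pixel's ray), 0 where there is no reading), "fx", "fy", "cx", "cy" (pixels), "position" and "orientation" of the camera in the world; the wrist camera has in their place "hand_eye" (4x4, takes a point from camera to tool coordinates, whose origin is the TCP and whose axes are the flange's). Camera axes: x right, y down, z forward; pixel columns grow to the right and rows downward; lengths in m; the calibration is good to about 2 mm. A picture is of the moment at which its call begins: read the wrist's pose just before it.
- robot.hand_in(): hands the job in; it is judged then, once.
The state is a dict: "time_s": time; "qpos": joint angles; "joint_vel": joint speeds; "tau": joint torques, N m; "eef_pos": TCP position; "tool_rot": TCP orientation; "force": force on the tool from outside, world axes, zero at the start; "moment": the same for the moment, N m; "width": finger opening in m; "gripper_force": force on a finger pad.
Only numpy, scipy, OpenCV 4.12 (cv2) and the standard library are available. Lean on these libraries where they do the work, as an engineer would, in place of code of your own. Each camera call takes 0.05 s, during which the arm holds its last target. There are 200 camera calls.

## Working session

There is one attempt and no reset: what is moved stays moved. The work goes in short steps, Python scripts to look and compute and a shell command to move; the robot and the scene stay as the last step left them, time stands still between calls to the robot, and variables do not carry over. Pictures are saved under pics/ and viewed, at most 10 in all, crops included, and the job is handed in when it is done.

```bash
mkdir -p pics; cat > h.py <<'E'
import numpy as np, cv2
from plant import robot
from scipy.spatial.transform import Rotation as R
def snap(n,f):
    s=robot.snapshot(n); cv2.imwrite('pics/'+f+'.png',s['img'][:,:,::-1]); np.savez('pics/'+f+'.npz',**s); return s
E
python3 - <<'E'
from h import *
print(robot.observe())
for n in ('scene','side'):
    s=snap(n,n+'0'); print({k:v for k,v in s.items() if k not in('img','z_map')})
E
```

```text
{'time_s': 0.0, 'qpos': array([-8.15779135e+01,  2.79255593e+00,  5.58993261e+00,  9.29323699e+01,
       -1.14848284e-03,  8.26780495e+01]), 'joint_vel': array([ 0.06646295,  0.01402342,  0.01358258, -0.00702269, -0.07815214,
       -0.19555404]), 'tau': array([ 7.89052065e-04, -3.38789678e+01,  3.20011497e+01,  2.05668015e-02,
       -6.36643267e-05,  1.89165121e-06]), 'eef_pos': array([ 0.14234876, -0.50469602,  0.2301055 ]), 'tool_rot': array([-1.79865961e+02, -1.60650247e-02,  1.57440196e+01]), 'force': array([-0.67427823,  0.33204866,  0.57167671]), 'moment': array([-0.00861647,  0.00604944,  0.02265353]), 'gripper_force': 0.0, 'width': 0.08523985387359656}
{'fx': 393.83410534778324, 'fy': 393.83410534778324, 'cx': 275.6848231577122, 'cy': 206.09217461330903, 'position': array([ 0.61041291, -0.8082739 ,  0.78505366]), 'orientation': array([-127.1733854 ,   -0.83463789,    6.14219266])}
{'fx': 447.0490699757206, 'fy': 447.0490699757206, 'cx': 284.65910860375794, 'cy': 209.3888933682774, 'position': array([0.30809937, 1.00241222, 0.98879529]), 'orientation': array([-127.91267984,   -1.03334869, -166.46256626])}
```

View pics/scene0.png

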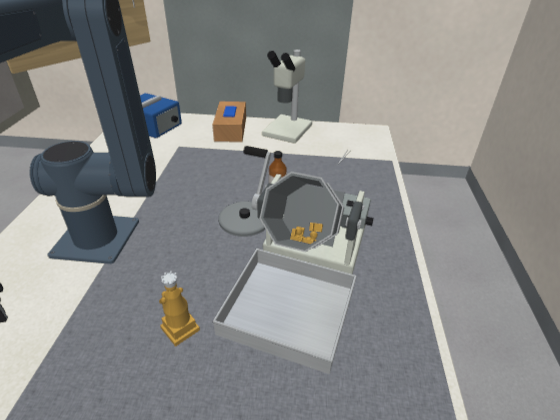

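View pics/side0.png

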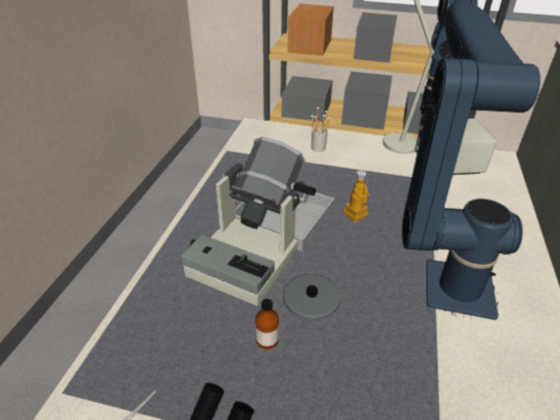

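The scene view shows the barrel mouth at (300,212), the lever grip at (256,152), the tray at (290,305), and the figure at (178,310). The side view shows the control box at (228,265), grip at (305,189), lid at (312,295) and bottle at (267,328). Next I'll zoom in on the control box.

```bash
cat >> h.py <<'E'
def world(s):
    v,u=np.mgrid[0:420,0:560]; z=s['z_map']
    p=np.stack([(u-s['cx'])/s['fx']*z,(v-s['cy'])/s['fy']*z,z],-1)
    return p@R.from_euler('xyz',s['orientation'],degrees=True).as_matrix().T+s['position']
E
python3 - <<'E'
from h import *
s=dict(np.load('pics/side0.npz')); W=world(s)
im=s['img'][125:315,170:345,::-1]; cv2.imwrite('pics/c1.png',cv2.resize(im,None,fx=3.1,fy=3.1,interpolation=cv2.INTER_CUBIC))
ok=s['z_map']>0
# box top
v,u=np.mgrid[0:420,0:560]
m=ok&(abs(W[...,2]-.1)<.006)&(u>170)&(u<290)&(v>220)&(v<300)
P=W[m][:,:2].astype(np.float32); r=cv2.minAreaRect(P*1000); print('boxtop',r,cv2.boxPoints(r),W[m][:,2].mean())
m=ok&(W[...,2]>.112)&(W[...,2]<.135)&(u>170)&(u<290)&(v>225)&(v<300)
print('tall', m.sum()); 
for a,b in zip(np.argwhere(m)[::4],W[m][::4]): print(a,b.round(3))
print('grip',W[189,300:312].round(3))
E
```

```text
boxtop ((651.6261596679688, 93.61627960205078), (222.7513885498047, 250.44570922851562), 77.13046264648438) [[504.74203    12.9294815]
 [748.8965    -42.852745 ]
 [798.51025   174.30307  ]
 [554.35583   230.0853   ]] 0.09948543679106121
tall 128
[226 248] [0.641 0.024 0.122]
[227 252] [0.625 0.034 0.13 ]
[227 289] [0.518 0.01  0.133]
[228 256] [0.614 0.031 0.126]
[229 289] [0.518 0.01  0.125]
[231 286] [0.522 0.03  0.133]
[232 287] [0.52  0.026 0.127]
[233 286] [0.522 0.03  0.126]
[234 281] [0.533 0.047 0.134]
[234 287] [0.52  0.028 0.12 ]
[235 282] [0.53  0.049 0.132]
[235 286] [0.522 0.03  0.118]
[236 282] [0.531 0.044 0.124]
[236 286] [0.522 0.032 0.115]
[237 283] [0.525 0.056 0.131]
[238 281] [0.533 0.047 0.118]
[239 280] [0.536 0.048 0.114]
[239 284] [0.524 0.045 0.115]
[255 243] [0.616 0.15  0.125]
[256 242] [0.617 0.156 0.126]
[256 246] [0.607 0.152 0.125]
[257 244] [0.61  0.16  0.128]
[258 241] [0.617 0.164 0.126]
[258 245] [0.605 0.166 0.131]
[259 241] [0.616 0.168 0.126]
[259 245] [0.608 0.159 0.12 ]
[260 241] [0.616 0.168 0.123]
[260 245] [0.607 0.161 0.118]
[261 241] [0.616 0.171 0.121]
[262 239] [0.622 0.17  0.115]
[262 243] [0.61  0.17  0.118]
[263 241] [0.616 0.171 0.115]
grip [[0.482 0.053 0.307]
 [0.48  0.052 0.307]
 [0.477 0.052 0.307]
 [0.474 0.053 0.308]
 [0.472 0.053 0.309]
 [0.469 0.054 0.31 ]
 [0.466 0.053 0.31 ]
 [0.464 0.05  0.309]
 [0.461 0.053 0.311]
 [0.459 0.052 0.311]
 [0.456 0.051 0.311]
 [0.453 0.055 0.314]]
```

View pics/c1.png

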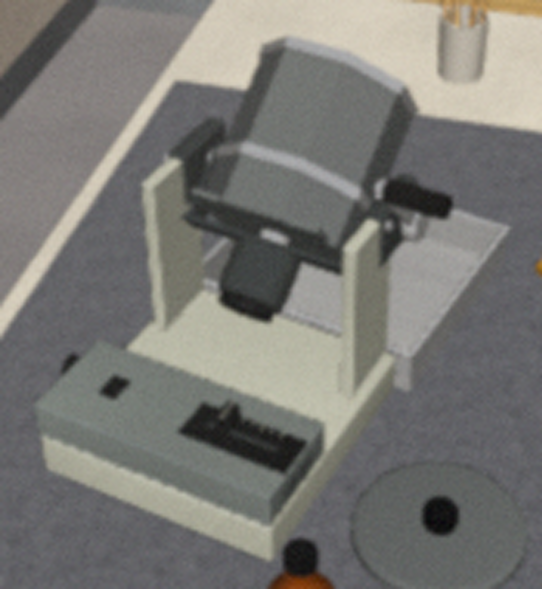

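The crop shows the slider knob at about full-image pixel (243,256), on a dark track on the right half of the control box, and the lever grip at (305,189) on the robot's side. Next I'll fit the polisher pose.

```bash
python3 - <<'E'
from h import *
s=dict(np.load('pics/side0.npz')); W=world(s); ok=s['z_map']>0
M=np.zeros((420,560),np.uint8); cv2.fillPoly(M,[np.array([[204,233],[279,260],[260,296],[178,256]])],1)
m=ok&(M>0)&(abs(W[...,2]-.1)<.004)
r=cv2.minAreaRect((W[m][:,:2]*1000).astype(np.float32)); print(r)
b=cv2.boxPoints(r); print(b)
# x axis: long edge
e=[(b[(i+1)%4]-b[i]) for i in range(4)]; L=max(e,key=np.linalg.norm); L=L/np.linalg.norm(L); L=L*np.sign(L[0])
yaw=np.arctan2(L[1],L[0]); c=np.array(r[0]); Y=np.array([-L[1],L[0]])
o=c-Y*227.5; print('yaw',np.degrees(yaw),'origin',o)
def tw(x,y): return o+L*x+Y*y
print('speed0',tw(-98,228),'full',tw(-38,228),'grip',tw(-160,85))
m=ok&(abs(W[...,2]-.127)<.004)&(M>0); Q=W[m][:,:2]*1000; q=np.median(Q,0)-o; print('knob local',q@L,q@Y,len(Q))
# scene cam: grip, tray
s=dict(np.load('pics/scene0.npz')); W=world(s); ok=s['z_map']>0
dark=s['img'].max(2)<60
v,u=np.mgrid[0:420,0:560]
m=ok&dark&(W[...,2]>.27)&(W[...,2]<.33)&(u>240)&(u<275)&(v>140)&(v<165); G=W[m]*1000
print('grip top',G.mean(0),G.min(0),G.max(0)); d=G[:,:2]-o; print((d@L).min(),(d@L).max(),(d@Y).min(),(d@Y).max())
m=ok&(W[...,2]>.044)&(W[...,2]<.054)&(u>215)&(u<360)&(v>245)&(v<365); T=(W[m][:,:2]*1000); d=T-o
r=cv2.minAreaRect(T.astype(np.float32)); print('tray',r); print(np.percentile(d@L,[1,99]),np.percentile(d@Y,[1,99]))
# figure bottle
m=ok&(W[...,2]>.03)&(u>150)&(u<205)&(v>265)&(v<345); print('fig',np.median(W[m],0),W[m][:,:2].min(0),W[m][:,:2].max(0))
E
```

```text
((664.2598876953125, 149.1505889892578), (108.69620513916016, 250.15025329589844), 76.8883285522461)
[[530.11664 124.59261]
 [773.7454   67.8461 ]
 [798.40314 173.70856]
 [554.77435 230.45508]]
yaw -13.111671 origin [612.651577   -72.41842651]
speed0 [568.92819977 171.86882973] full [627.36398315 158.25784779] grip [476.10503769  46.66155624]
knob local -53.30009883154732 228.4844423221772 34
grip top [475.56474388  33.19708047 306.96792033] [446.7740111   23.18278452 295.27640757] [503.49679479  47.7595067  313.81977417]
-187.61161792931372 -129.39675263024998 65.93105799511845 82.67648950816896
tray ((597.2769775390625, -147.6974639892578), (353.3351135253906, 274.26824951171875), 75.77290344238281)
[-135.30803068  138.76310975] [-254.19221144   20.71396602]
fig [ 0.34656322 -0.28993756  0.09668149] [ 0.30161967 -0.31658676] [ 0.37805051 -0.25621603]
```

```bash
python3 -m pendant '[[[0,0,0.2],-0.107,-1],[[0,0,0.2],-0.107,-1],[[0,0.05,0.2],-0.107,-1],[[0.07,0.16,0.03],0,-1],[[0.07,0.17,0],0,-1],[[0.07,0.17,0],0,-1],[[0.07,0.17,0],0,-1],[[0.07,0.17,0],0,-1]]'; python3 -m pendant '[[[0.07,0.17,0],0,-1],[[0.07,0.17,0],0,-1],[[0.07,0.17,0],0,-1],[[0.07,0.17,0],0,-1],[[0.07,0.17,0],0,-1],[[0.07,0.17,0],0,-1],[[0.07,0.17,0],0,-1],[[0.07,0.17,0],0,-1]]'
```

```text
time_s: 1.1
eef_pos: [0.2478, -0.2366, 0.4199]
tool_rot: [-180.0, -0.0, -13.2]
force: [0.9, 0.3, 0.9]
width: -0.0001
gripper_force: 0.0
time_s: 2.1
eef_pos: [0.398, 0.0544, 0.4201]
tool_rot: [-174.4, 0.1, -6.3]
force: [-0.4, -0.3, -0.4]
width: 0.0001
gripper_force: 0.0
```

```bash
python3 -m pendant '[[[0.05,0.1,0],0,-1],[[0.1,0.1,0],0,-1],[[0.16,0.05,0],0,-1],[[0.16,0.03,0],0,-1],[[0.16,0.03,0],0,-1],[[0.1,0,0],0,-1],[[0,0,0],0,-1],[[0,0,0],0,-1]]'
```

```text
time_s: 3.1
eef_pos: [0.6117, 0.0899, 0.4206]
tool_rot: [-171.7, 0.2, -2.1]
force: [0.3, -0.2, 0.3]
width: -0.0001
gripper_force: 0.0
```

```bash
python3 -c "
from h import *
o=robot.observe();print(o['qpos'].round(2),o['eef_pos'],o['tool_rot'])"
```

```text
[ -2.12  29.85  61.74 122.05   8.32 179.95] [0.61173856 0.08991944 0.42056624] [-1.71684345e+02  1.55618594e-01 -2.06998437e+00]
```

```bash
python3 -m pendant '[[[0,0,-0.05],0.118,-1],[[0,0,-0.05],0.118,-1],[[0,0,0],0.118,-1],[[0,0,0],0.118,-1]]';  python3 -c "
from h import *
o=robot.observe();print(o['qpos'].round(2),o['eef_pos'],o['tool_rot'])"
```

```text
time_s: 3.6
eef_pos: [0.6102, 0.0902, 0.3934]
tool_rot: [-171.8, -0.0, 40.8]
force: [0.0, -0.6, 0.3]
width: -0.0001
gripper_force: 0.0
[ -0.97  36.7   68.29 127.08   6.13 137.94] [0.61015447 0.09022431 0.39339613] [-1.71776065e+02 -1.16300277e-02  4.07868650e+01]
```

```bash
python3 -m pendant '[[[0.015,0.04,0],0.118,-1],[[0.015,0.04,0],0.118,-1],[[0.015,0.04,0],0.118,-1],[[0.015,0.04,0],0.118,-1],[[0.015,0.04,-0.03],0.118,-1],[[0.015,0.02,-0.1],0.118,-1],[[0,0,-0.1],0.118,-1],[[0,0,-0.1],0.118,-1]]';  python3 -c "
from h import *
o=robot.observe();print(o['qpos'].round(2),o['eef_pos'],o['tool_rot'])"
```

```text
time_s: 4.6
eef_pos: [0.6228, 0.1541, 0.2778]
tool_rot: [-172.9, -0.3, 125.7]
force: [0.4, 0.8, 0.0]
width: 0.0002
gripper_force: 0.0
[  9.33  32.22  47.08 111.38  -2.87  63.76] [0.62277728 0.15406992 0.27779611] [-172.87688862   -0.3240388   125.70597336]
```

```bash
python3 -m pendant '[[[0.02,0,-0.1],0.115,-1],[[0.02,0,-0.1],0.115,-1],[[0.01,0,-0.1],0.115,-1],[[0,0,0],0.115,-1],[[0,0,0],0,-1]]';  python3 -c "
from h import *
o=robot.observe();print(o['qpos'].round(2),o['eef_pos'],o['tool_rot'])
s=snap('side','side1');cv2.imwrite('pics/c2.png',cv2.resize(s['img'][180:310,170:310,::-1],None,fx=4,fy=4))"
```

```text
time_s: 5.22
eef_pos: [0.6377, 0.1542, 0.1882]
tool_rot: [-172.7, -0.3, 166.7]
force: [0.0, 0.4, 0.2]
width: -0.0002
gripper_force: 0.0
[10.86 27.15 29.69 95.79 -6.49 24.38] [0.63772068 0.15416014 0.18820747] [-172.74722414   -0.28999997  166.65084075]
```

View pics/c2.png

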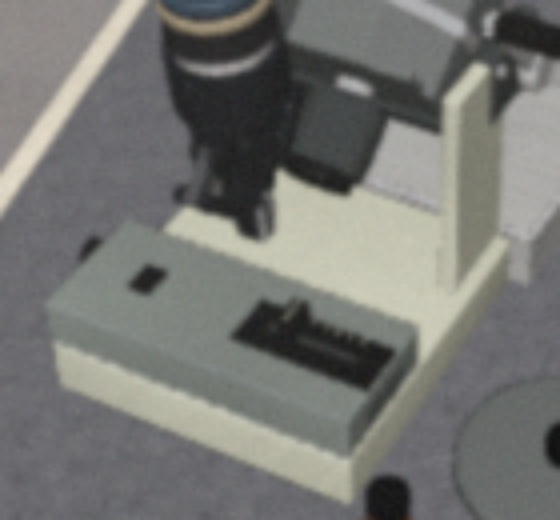

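The finger tips (crop (255,235)) hang above the panel just to the +x side of the slider (crop (295,305)), so I'll descend and push toward -x.

```bash
python3 -m pendant '[[[0,0,-0.1],0,-1],[[0,0,-0.1],0,-1],[[0,0,-0.05],0,-1],[[0,0,0],0,-1]]'; python3 -m pendant '[[[-0.025,0.006,0],0,-1],[[-0.025,0.006,0],0,-1],[[-0.025,0.006,0],0,-1],[[-0.025,0.006,0],0,-1],[[-0.025,0.006,0],0,-1],[[-0.025,0.006,0],0,-1],[[0,0,0],0,-1]]'
```

```text
time_s: 5.78
eef_pos: [0.6386, 0.1539, 0.1102]
tool_rot: [-172.7, -0.5, 166.7]
force: [0.4, 0.1, 0.2]
width: 0.0004
gripper_force: 0.0
time_s: 6.65
eef_pos: [0.593, 0.1653, 0.1104]
tool_rot: [-172.7, -0.5, 166.8]
force: [1.0, -0.1, -0.4]
width: 0.0002
gripper_force: 0.0
```

```bash
python3 -m pendant '[[[-0.013,0.003,0],0,-1],[[-0.007,0.0015,0],0,-1],[[0,0,0],0,-1]]'; python3 -m pendant '[[[-0.005,0.001,0],0,-1],[[0,0,0],0,-1]]'; python3 -c "
from h import *
s=snap('side','side2');cv2.imwrite('pics/c3.png',cv2.resize(s['img'][180:310,170:310,::-1],None,fx=4,fy=4))"
```

```text
time_s: 7.02
eef_pos: [0.5885, 0.1663, 0.1103]
tool_rot: [-172.7, -0.4, 166.7]
force: [2.1, 0.5, -2.6]
width: 0.0003
gripper_force: 1.2
time_s: 7.28
eef_pos: [0.5884, 0.1663, 0.1104]
tool_rot: [-172.7, -0.2, 166.7]
force: [5.4, -0.8, -3.9]
width: -0.0
gripper_force: 2.9
```

View pics/c3.png

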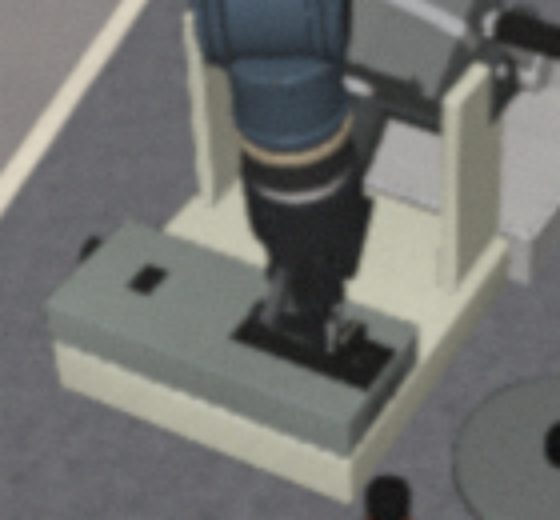

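The slider blocked at local x ≈ -78 with force rising, which matches the zero stop within calibration. Next I'll retreat and check it with the arm clear.

```bash
python3 -m pendant '[[[0.01,-0.002,0],0,-1],[[0.01,-0.002,0.06],0,-1],[[0,0,0.18],0,-1],[[0,0,0.18],0,-1],[[0,0,0.18],0,-1],[[0,0,0.18],0,-1],[[0,0,0.18],0,-1],[[-0.08,-0.06,0],0,0]]'; python3 -m pendant '[[[-0.12,-0.1,0],0,1],[[-0.12,-0.12,0],0,1],[[-0.08,-0.12,0],0,1],[[0,0,0],0,1],[[0,0,0],0,1]]'; python3 - <<'E'
from h import *
o=robot.observe();print(o['qpos'].round(2),o['eef_pos'],o['tool_rot'])
s=snap('side','side3'); W=world(s); ok=s['z_map']>0
O=np.array([.6127,-.0724]); L=np.array([.974,-.2268]);Y=np.array([.2268,.974])
d=W[...,:2]-O; x=d@L; y=d@Y
m=ok&(abs(W[...,2]-.124)<.007)&(y>.205)&(y<.25)&(x>-.125)&(x<.1)
print(m.sum(),np.median(x[m]),np.percentile(x[m],[2,98]),np.median(y[m]))
s0=dict(np.load('pics/side0.npz'));W=world(s0); d=W[...,:2]-O; x=d@L; y=d@Y
m=(abs(W[...,2]-.124)<.007)&(y>.205)&(y<.25)&(x>-.125)&(x<.1)
print('before',m.sum(),np.median(x[m]),np.percentile(x[m],[2,98]))
e=o['eef_pos'][:2]-O; print('tcp local',e@L,e@Y)
E
```

```text
time_s: 8.32
eef_pos: [0.579, 0.15, 0.3951]
tool_rot: [-173.1, 0.4, 166.8]
force: [0.7, -0.6, -0.3]
width: 0.0172
gripper_force: 0.0
time_s: 8.95
eef_pos: [0.4737, 0.046, 0.392]
tool_rot: [-172.7, -0.4, 166.7]
force: [-0.5, 0.2, 0.2]
width: 0.0857
gripper_force: 0.0
[  2.05   4.84  26.54 114.05  -6.9   15.43] [0.47373217 0.04601923 0.39197628] [-172.7295853    -0.43718576  166.73546143]
48 -0.09823501837748264 [-0.10445772 -0.09144464] 0.23054424929958636
before 48 -0.053764905580922596 [-0.05888251 -0.04628106]
tcp local -0.1622121461617726 0.08382242942795942
```

```bash
python3 -m pendant '[[[0,0,-0.12],0,1],[[0,0,-0.12],0,1],[[0,0,-0.08],0,1],[[0,0,-0.05],0,1],[[0,0,0],0,1]]'; python3 -m pendant '[[[0,0,0],0,-0.3],[[0,0,0],0,-1],[[0,0,0],0,-1],[[0,0,0],0,-1],[[0,0,0],0,-1]]' 40; python3 - <<'E'
from h import *
s=snap('scene','scene1'); cv2.imwrite('pics/c4.png',cv2.resize(s['img'][80:320,150:400,::-1],None,fx=2.4,fy=2.4))
E
```

```text
time_s: 9.62
eef_pos: [0.4736, 0.0466, 0.2789]
tool_rot: [-172.6, -0.7, 166.8]
force: [1.1, 0.0, -0.5]
width: 0.0853
gripper_force: 0.0
time_s: 10.25
eef_pos: [0.4735, 0.0418, 0.2814]
tool_rot: [-172.2, -0.3, 166.7]
force: [-2.1, -9.2, -0.3]
width: 0.0211
gripper_force: 39.2
```

View pics/c4.png

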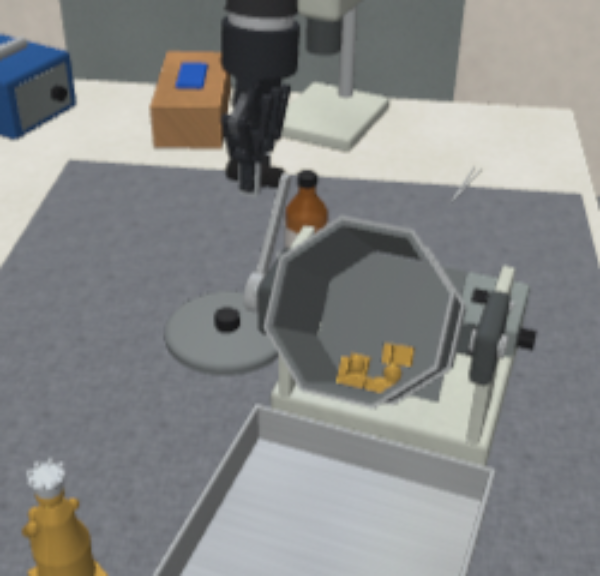

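The grip holds the lever bar at crop (255,180), and the castings are still in the barrel at crop (380,370). Next I'll work out the arc.

```bash
python3 - <<'E'
import numpy as np
for k in range(14):
    a=[]
    for t in (.12*k,.12*k+.06):
        f=lambda t:np.array([120*np.sin(np.pi/4-t),120*np.cos(np.pi/4-t)])
        d=(f(t+.06)-f(t))/4/300; a.append([round(d[0]*.2268,4),round(d[0]*.974,4),round(d[1],4)])
    print(k,round(.12*(k+1),2),a,'end y,z rel',(f(.12*(k+1))-f(0)).round(1))
E
```

```text
0 0.12 [[np.float64(-0.001), np.float64(-0.0043), np.float64(0.0041)], [np.float64(-0.001), np.float64(-0.0045), np.float64(0.0038)]] end y,z rel [-10.8   9.5]
1 0.24 [[np.float64(-0.0011), np.float64(-0.0047), np.float64(0.0036)], [np.float64(-0.0011), np.float64(-0.0049), np.float64(0.0033)]] end y,z rel [-22.6  17.7]
2 0.36 [[np.float64(-0.0012), np.float64(-0.0051), np.float64(0.003)], [np.float64(-0.0012), np.float64(-0.0052), np.float64(0.0026)]] end y,z rel [-35.3  24.5]
3 0.48 [[np.float64(-0.0013), np.float64(-0.0054), np.float64(0.0023)], [np.float64(-0.0013), np.float64(-0.0055), np.float64(0.002)]] end y,z rel [-48.8  29.6]
4 0.6 [[np.float64(-0.0013), np.float64(-0.0056), np.float64(0.0016)], [np.float64(-0.0013), np.float64(-0.0057), np.float64(0.0013)]] end y,z rel [-62.7  33.1]
5 0.72 [[np.float64(-0.0013), np.float64(-0.0058), np.float64(0.0009)], [np.float64(-0.0014), np.float64(-0.0058), np.float64(0.0006)]] end y,z rel [-77.   34.9]
6 0.84 [[np.float64(-0.0014), np.float64(-0.0058), np.float64(0.0002)], [np.float64(-0.0014), np.float64(-0.0058), np.float64(-0.0001
[... 493 characters left out ...]
23)]] end y,z rel [-133.2   25. ]
10 1.32 [[np.float64(-0.0012), np.float64(-0.0053), np.float64(-0.0026)], [np.float64(-0.0012), np.float64(-0.0051), np.float64(-0.0029)]] end y,z rel [-146.    18.4]
11 1.44 [[np.float64(-0.0011), np.float64(-0.0049), np.float64(-0.0032)], [np.float64(-0.0011), np.float64(-0.0047), np.float64(-0.0035)]] end y,z rel [-157.9   10.3]
12 1.56 [[np.float64(-0.0011), np.float64(-0.0045), np.float64(-0.0038)], [np.float64(-0.001), np.float64(-0.0043), np.float64(-0.0041)]] end y,z rel [-168.8    0.9]
13 1.68 [[np.float64(-0.0009), np.float64(-0.0041), np.float64(-0.0043)], [np.float64(-0.0009), np.float64(-0.0038), np.float64(-0.0046)]] end y,z rel [-178.4   -9.8]
```

```bash
python3 -m pendant '[[[-0.001,-0.004,0.004],0,-1],[[-0.001,-0.004,0.004],0,-1],[[-0.001,-0.004,0.004],0,-1],[[-0.001,-0.004,0.004],0,-1],[[-0.001,-0.0045,0.004],0,-1],[[-0.001,-0.0045,0.004],0,-1],[[-0.001,-0.0045,0.004],0,-1],[[-0.001,-0.0045,0.004],0,-1]]'; python3 -m pendant '[[[-0.001,-0.005,0.0035],0,-1],[[-0.001,-0.005,0.0035],0,-1],[[-0.001,-0.005,0.0035],0,-1],[[-0.001,-0.005,0.0035],0,-1],[[-0.001,-0.005,0.0035],0,-1],[[-0.001,-0.005,0.0035],0,-1],[[-0.001,-0.005,0.0035],0,-1],[[-0.001,-0.005,0.0035],0,-1]]'; python3 - <<'E'
from h import *
o=robot.observe();print(o['eef_pos'],o['tool_rot'],o['force'])
E
```

```text
time_s: 11.3
eef_pos: [0.4722, 0.0372, 0.2866]
tool_rot: [-172.9, -0.6, 166.8]
force: [5.4, -0.2, -17.6]
width: 0.0205
gripper_force: 39.7
time_s: 12.3
eef_pos: [0.47, 0.0274, 0.2959]
tool_rot: [-173.2, -0.6, 166.8]
force: [5.2, 4.9, -12.4]
width: 0.0207
gripper_force: 39.7
[0.47001907 0.02741306 0.29585478] [-173.22207086   -0.62248786  166.83031779] [  5.15478041   4.8843086  -12.3954802 ]
```

```bash
python3 -m pendant '[[[-0.001,-0.005,0.003],0,-1],[[-0.001,-0.005,0.003],0,-1],[[-0.001,-0.005,0.003],0,-1],[[-0.001,-0.005,0.003],0,-1],[[-0.001,-0.005,0.0025],0,-1],[[-0.001,-0.005,0.0025],0,-1],[[-0.001,-0.005,0.0025],0,-1],[[-0.001,-0.005,0.0025],0,-1]]'; python3 -m pendant '[[[-0.0013,-0.0055,0.0023],0,-1],[[-0.0013,-0.0055,0.0023],0,-1],[[-0.0013,-0.0055,0.0023],0,-1],[[-0.0013,-0.0055,0.0023],0,-1],[[-0.0013,-0.0055,0.002],0,-1],[[-0.0013,-0.0055,0.002],0,-1],[[-0.0013,-0.0055,0.002],0,-1],[[-0.0013,-0.0055,0.002],0,-1]]'; python3 -m pendant '[[[-0.0013,-0.0056,0.0016],0,-1],[[-0.0013,-0.0056,0.0016],0,-1],[[-0.0013,-0.0056,0.0016],0,-1],[[-0.0013,-0.0056,0.0016],0,-1],[[-0.0013,-0.0056,0.0013],0,-1],[[-0.0013,-0.0056,0.0013],0,-1],[[-0.0013,-0.0056,0.0013],0,-1],[[-0.0013,-0.0056,0.0013],0,-1]]'
```

```text
time_s: 13.3
eef_pos: [0.4677, 0.0171, 0.3036]
tool_rot: [-173.5, -0.6, 166.9]
force: [4.4, 10.6, -9.8]
width: 0.021
gripper_force: 39.4
time_s: 14.3
eef_pos: [0.465, 0.0055, 0.3107]
tool_rot: [-173.7, -0.4, 166.9]
force: [3.8, 14.2, -4.5]
width: 0.0204
gripper_force: 39.3
time_s: 15.3
eef_pos: [0.4622, -0.0069, 0.3164]
tool_rot: [-173.9, -0.2, 167.0]
force: [2.2, 17.4, 3.6]
width: 0.0209
gripper_force: 39.1
```

```bash
python3 -m pendant '[[[-0.0013,-0.0058,0],0,-1],[[-0.0013,-0.0058,0],0,-1],[[-0.0013,-0.0058,0],0,-1],[[-0.0013,-0.0058,0],0,-1],[[-0.0013,-0.0058,0],0,-1],[[-0.0013,-0.0058,0],0,-1],[[-0.0013,-0.0058,0],0,-1],[[-0.0013,-0.0058,0],0,-1]]'; python3 -m pendant '[[[-0.0013,-0.0058,0],0,-1],[[-0.0013,-0.0058,0],0,-1],[[-0.0013,-0.0058,0],0,-1],[[-0.0013,-0.0058,0],0,-1],[[-0.0013,-0.0058,0],0,-1],[[-0.0013,-0.0058,0],0,-1],[[-0.0013,-0.0058,0],0,-1],[[-0.0013,-0.0058,0],0,-1]]'; python3 -m pendant '[[[-0.0013,-0.0058,0],0,-1],[[-0.0013,-0.0058,0],0,-1],[[-0.0013,-0.0058,0],0,-1],[[-0.0013,-0.0058,0],0,-1],[[-0.0013,-0.0058,-0.0009],0,-1],[[-0.0013,-0.0058,-0.0009],0,-1],[[-0.0013,-0.0058,-0.0009],0,-1],[[-0.0013,-0.0058,-0.0009],0,-1]]'; python3 - <<'E'
from h import *
o=robot.observe(); d=o['eef_pos'][:2]-[.6127,-.0724]; print(o['force'],'local',d@[.974,-.2268],d@[.2268,.974])
E
```

```text
time_s: 16.3
eef_pos: [0.4593, -0.02, 0.3197]
tool_rot: [-174.0, 0.1, 167.0]
force: [-0.4, 18.1, 19.2]
width: 0.0208
gripper_force: 42.8
time_s: 17.3
eef_pos: [0.4558, -0.0351, 0.3201]
tool_rot: [-173.8, 0.1, 167.0]
force: [-0.9, 17.8, 15.1]
width: 0.0205
gripper_force: 43.6
time_s: 18.3
eef_pos: [0.4525, -0.0493, 0.3186]
tool_rot: [-173.8, 0.0, 167.0]
force: [-1.1, 17.3, 16.1]
width: 0.0206
gripper_force: 44.8
[-1.13805519 17.34854977 16.07695904] local -0.1612893834015598 -0.013871371818370812
```

```bash
python3 -m pendant '[[[-0.0013,-0.0057,-0.0009],0,-1],[[-0.0013,-0.0057,-0.0009],0,-1],[[-0.0013,-0.0057,-0.0009],0,-1],[[-0.0013,-0.0057,-0.0009],0,-1],[[-0.0013,-0.0057,-0.0013],0,-1],[[-0.0013,-0.0057,-0.0013],0,-1],[[-0.0013,-0.0057,-0.0013],0,-1],[[-0.0013,-0.0057,-0.0013],0,-1]]'; python3 -m pendant '[[[-0.0013,-0.0055,-0.0016],0,-1],[[-0.0013,-0.0055,-0.0016],0,-1],[[-0.0013,-0.0055,-0.0016],0,-1],[[-0.0013,-0.0055,-0.0016],0,-1],[[-0.0013,-0.0054,-0.002],0,-1],[[-0.0013,-0.0054,-0.002],0,-1],[[-0.0013,-0.0054,-0.002],0,-1],[[-0.0013,-0.0054,-0.002],0,-1]]';  python3 - <<'E'
from h import *
o=robot.observe(); d=o['eef_pos'][:2]-[.6127,-.0724]; y=d@[.2268,.974]+.002; z=o['eef_pos'][2]+.019-.215;print(o['force'],'local',y,z,np.hypot(y,z),np.pi/4-np.arctan2(y,z))
E
```

```text
time_s: 19.3
eef_pos: [0.4492, -0.0633, 0.3154]
tool_rot: [-173.7, -0.0, 167.0]
force: [-1.3, 16.9, 13.9]
width: 0.0207
gripper_force: 46.0
time_s: 20.3
eef_pos: [0.446, -0.0768, 0.3105]
tool_rot: [-173.6, -0.1, 167.0]
force: [0.8, 15.1, 12.4]
width: 0.0206
gripper_force: 47.3
[ 0.79299318 15.09516696 12.40208588] local -0.04008476024713376 0.11448786468502023 0.12130234607873706 1.1221819765318544
```

```bash
python3 -m pendant '[[[-0.001,-0.0045,-0.0018],0,-1],[[-0.001,-0.0045,-0.0018],0,-1],[[-0.001,-0.0045,-0.0018],0,-1],[[-0.001,-0.0045,-0.0018],0,-1],[[-0.001,-0.0045,-0.002],0,-1],[[-0.001,-0.0045,-0.002],0,-1],[[-0.001,-0.0045,-0.002],0,-1],[[-0.001,-0.0045,-0.002],0,-1]]'; python3 -m pendant '[[[-0.001,-0.0043,-0.0023],0,-1],[[-0.001,-0.0043,-0.0023],0,-1],[[-0.001,-0.0043,-0.0023],0,-1],[[-0.001,-0.0043,-0.0023],0,-1],[[-0.001,-0.0043,-0.0025],0,-1],[[-0.001,-0.0043,-0.0025],0,-1],[[-0.001,-0.0043,-0.0025],0,-1],[[-0.001,-0.0043,-0.0025],0,-1]]';  python3 - <<'E'
from h import *
o=robot.observe(); d=o['eef_pos'][:2]-[.6127,-.0724]; y=d@[.2268,.974]+.002; z=o['eef_pos'][2]+.019-.215;print(o['force'],'local',y,z,np.hypot(y,z),np.pi/4-np.arctan2(y,z))
s=snap('scene','scene2'); cv2.imwrite('pics/c5.png',cv2.resize(s['img'][130:370,170:400,::-1],None,fx=2.4,fy=2.4))
E
```

```text
time_s: 21.3
eef_pos: [0.4435, -0.0875, 0.3054]
tool_rot: [-173.6, -0.1, 167.0]
force: [-1.2, 14.9, 11.1]
width: 0.0206
gripper_force: 48.3
time_s: 22.3
eef_pos: [0.441, -0.0987, 0.2989]
tool_rot: [-173.5, -0.2, 166.9]
force: [-0.3, 13.7, 8.9]
width: 0.0208
gripper_force: 49.0
[-0.32432511 13.69531075  8.94087502] local -0.06255805973037927 0.10287732986293532 0.12040455073192584 1.33174059835979
```

View pics/c5.png

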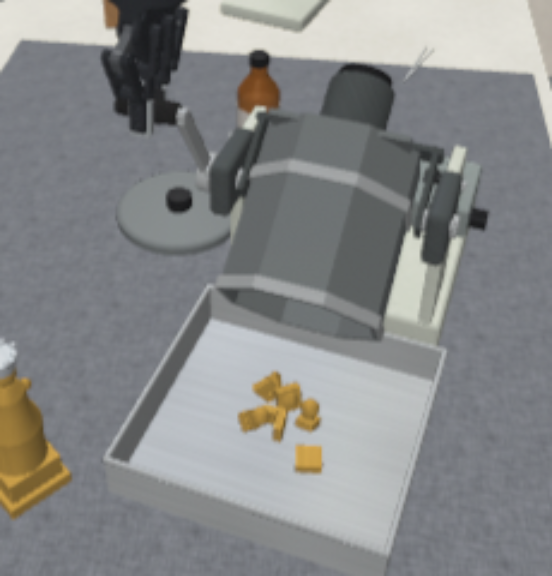

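All six castings appear to be in the tray, around crop (280,415). I'll tilt a bit further and zoom in to confirm.

```bash
python3 -m pendant '[[[-0.001,-0.004,-0.0026],0,-1],[[-0.001,-0.004,-0.0026],0,-1],[[-0.001,-0.004,-0.0026],0,-1],[[-0.001,-0.004,-0.0028],0,-1],[[-0.001,-0.004,-0.0028],0,-1],[[-0.001,-0.004,-0.0028],0,-1],[[-0.001,-0.004,-0.003],0,-1],[[-0.001,-0.004,-0.003],0,-1]]'; python3 -m pendant '[[[-0.001,-0.0035,-0.003],0,-1],[[-0.001,-0.0035,-0.003],0,-1],[[-0.001,-0.0035,-0.003],0,-1],[[-0.001,-0.0035,-0.003],0,-1],[[0,0,0],0,-1],[[0,0,0],0,-1]]';  python3 - <<'E'
from h import *
o=robot.observe(); d=o['eef_pos'][:2]-[.6127,-.0724]; y=d@[.2268,.974]+.002; z=o['eef_pos'][2]+.019-.215;print(o['force'],'local',y,z,np.hypot(y,z),np.pi/4-np.arctan2(y,z))
s=snap('scene','scene3'); cv2.imwrite('pics/c6.png',cv2.resize(s['img'][240:345,215:360,::-1],None,fx=5,fy=5,interpolation=cv2.INTER_CUBIC))
E
```

```text
time_s: 23.35
eef_pos: [0.4389, -0.1086, 0.2922]
tool_rot: [-173.5, -0.2, 166.9]
force: [0.8, 13.3, 7.5]
width: 0.0206
gripper_force: 49.2
time_s: 24.1
eef_pos: [0.438, -0.1126, 0.2888]
tool_rot: [-173.5, -0.1, 166.9]
force: [0.4, 11.6, 8.4]
width: 0.0208
gripper_force: 49.6
[ 0.37710174 11.64457272  8.38205543] local -0.07679503970107236 0.09283627182151319 0.12048257753055902 1.4765114322052133
```

View pics/c6.png

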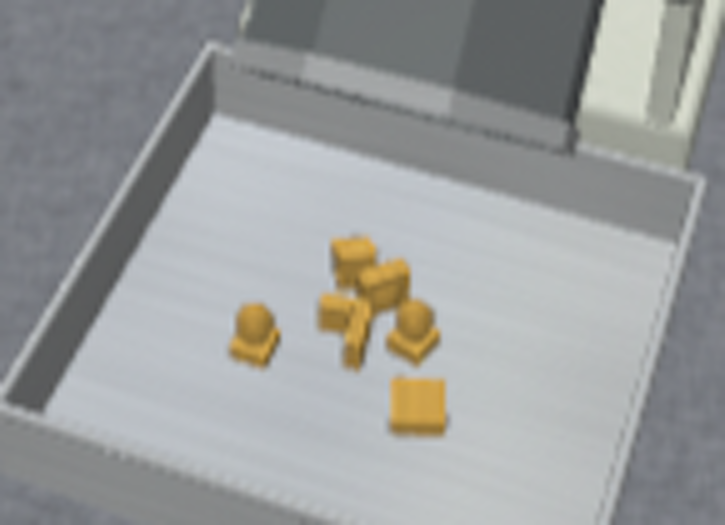

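```bash
python3 -m pendant '[[[-0.001,-0.0043,-0.0038],0,-1],[[-0.001,-0.0043,-0.0038],0,-1],[[-0.001,-0.0043,-0.0038],0,-1],[[-0.001,-0.0043,-0.004],0,-1],[[-0.001,-0.0043,-0.004],0,-1],[[-0.001,-0.0043,-0.004],0,-1],[[-0.001,-0.0043,-0.004],0,-1],[[0,0,0],0,-1]]';  python3 - <<'E'
from h import *
o=robot.observe(); d=o['eef_pos'][:2]-[.6127,-.0724]; y=d@[.2268,.974]+.002; z=o['eef_pos'][2]+.019-.215;print(o['force'],'local',y,z,np.hypot(y,z),np.pi/4-np.arctan2(y,z))
s=snap('scene','scene4')
hsv=cv2.cvtColor(s['img'],cv2.COLOR_RGB2HSV)
m=(hsv[...,1]>130)&(hsv[...,0]>8)&(hsv[...,0]<30); m[:240]=0;m[345:]=0;m[:,:215]=0;m[:,360:]=0
W=world(s); n,l,st,c=cv2.connectedComponentsWithStats(m.astype(np.uint8))
for i in range(1,n):
    p=W[l==i]; print(st[i],c[i].round(1),'z',np.percentile(p[:,2],[5,50,95]).round(3),'ext',np.ptp(p[:,:2],axis=0).round(3))
z=(W[...,2]*1000).round().astype(int)
for r in range(286,312): print(r,' '.join('%2d'%z[r,c] if m[r,c] else '..' for c in range(262,308)))
a=dict(np.load('pics/scene3.npz'));b=s['img']
print('moved px',(abs(a['img'].astype(int)-b)[260:345,215:350].max(2)>60).sum())
E
```

```text
time_s: 25.15
eef_pos: [0.4358, -0.1219, 0.2799]
tool_rot: [-173.5, -0.2, 166.9]
force: [0.6, 11.6, 5.7]
width: 0.0209
gripper_force: 50.3
[ 0.63583282 11.6320245   5.65678098] local -0.08633794140162468 0.08391572817331341 0.12039970747608901 1.5850224508340771
[280 288  23  25 288] [289.9 299.9] z [0.011 0.023 0.031] ext [0.055 0.077]
[262 301   9  12  73] [265.7 306.6] z [0.01  0.023 0.033] ext [0.019 0.018]
[294 316  10  11 104] [298.6 320.7] z [0.011 0.014 0.016] ext [0.023 0.028]
286 .. .. .. .. .. .. .. .. .. .. .. .. .. .. .. .. .. .. .. .. .. .. .. .. .. .. .. .. .. .. .. .. .. .. .. .. .. .. .. .. .. .. .. .. .. ..
287 .. .. .. .. .. .. .. .. .. .. .. .. .. .. .. .. .. .. .. .. .. .. .. .. .. .. .. .. .. .. .. .. .. .. .. .. .. .. .. .. .. .. .. .. .. ..
288 .. .. .. .. .. .. .. .. .. .. .. .. .. .. .. .. .. .. .. .. 10 10 13 13 14 12 11 .. .. .. .. .. .. .. .. .. .. .. .. .. .. .. .. .. .. ..
289 .. .. .. .. .. .. .. .. .. .. .. .. .. .. .. .. .. .. .. .. 28 28 29 29 29 29 30 30 .. .. .. .. .. .. .. .. .. .. .. .. .. .. .. .. .. ..
290 .. .. .. .. .. .. .. .. .. .. .. .. .
[... 2393 characters left out ...]
3 22 14 12 .. .. .. .. .. .. .. .. .. .. .. .. .. .. 24 23 25 .. .. .. .. .. 12 12 14 22 25 22 20 13 14 12 .. .. .. .. ..
308 13 13 23 22 20 19 13 14 .. .. .. .. .. .. .. .. .. .. .. .. .. .. .. 22 26 21 .. .. .. .. .. 13 15 12 13 15 17 14 12 14 .. .. .. .. .. ..
309 12 13 12 15 15 12 12 11 .. .. .. .. .. .. .. .. .. .. .. .. .. .. .. 22 21 19 .. .. .. .. ..  9 14 13 14 13 13 12 11 .. .. .. .. .. .. ..
310 11 11 14 14 14 14 12 .. .. .. .. .. .. .. .. .. .. .. .. .. .. .. .. 18 17 .. .. .. .. .. .. .. .. 11 14 13 14 13 .. .. .. .. .. .. .. ..
311 ..  9 10 10 13 12 10 .. .. .. .. .. .. .. .. .. .. .. .. .. .. .. .. 13 15 .. .. .. .. .. .. .. .. .. .. 11 11 .. .. .. .. .. .. .. .. ..
moved px 0
```

The depths fit two finials, two bosses (one on edge) and two L mounts, so six in the tray. Next I'll swing the barrel back.

```bash
python3 -m pendant '[[[0.002,0.009,0.0077],0,-1],[[0.002,0.009,0.0077],0,-1],[[0.002,0.009,0.0077],0,-1],[[0.002,0.009,0.0077],0,-1],[[0.0022,0.0097,0.0065],0,-1],[[0.0022,0.0097,0.0065],0,-1],[[0.0022,0.0097,0.0065],0,-1],[[0.0022,0.0097,0.0065],0,-1]]'; python3 -m pendant '[[[0.0024,0.0104,0.0053],0,-1],[[0.0024,0.0104,0.0053],0,-1],[[0.0024,0.0104,0.0053],0,-1],[[0.0024,0.0104,0.0053],0,-1],[[0.0026,0.0109,0.004],0,-1],[[0.0026,0.0109,0.004],0,-1],[[0.0026,0.0109,0.004],0,-1],[[0.0026,0.0109,0.004],0,-1]]'; cat >> h.py <<'E'
def tilt():
    o=robot.observe(); a=np.radians(180-abs(o['tool_rot'][0])); d=o['eef_pos'][:2]-[.6127,-.0724]; y=d@[.2268,.974]+.019*np.sin(a); z=o['eef_pos'][2]+.019-.215
    print(o['force'],'y z r tilt',y,z,np.hypot(y,z),np.pi/4-np.arctan2(y,z))
E
python3 -c "
from h import *
tilt()"
```

```text
time_s: 26.2
eef_pos: [0.4393, -0.1062, 0.2944]
tool_rot: [-172.5, -0.4, 166.7]
force: [2.3, -4.8, -15.2]
width: 0.0204
gripper_force: 46.6
time_s: 27.2
eef_pos: [0.4447, -0.0836, 0.3086]
tool_rot: [-172.1, -0.2, 166.6]
force: [-0.8, -10.0, -6.0]
width: 0.0202
gripper_force: 44.9
[-0.76669378 -9.95267303 -5.9683522 ] y z r tilt -0.046373518012570794 0.11263287415033083 0.12180585992564763 1.1759693431184215
```

```bash
python3 -m pendant '[[[0.0026,0.0113,0.0033],0,-1],[[0.0026,0.0113,0.0033],0,-1],[[0.0026,0.0113,0.0033],0,-1],[[0.0026,0.0113,0.0033],0,-1],[[0.0027,0.0116,0.0015],0,-1],[[0.0027,0.0116,0.0015],0,-1],[[0.0027,0.0116,0.0015],0,-1],[[0.0027,0.0116,0.0015],0,-1]]'; python3 -m pendant '[[[0.0028,0.0117,0],0,-1],[[0.0028,0.0117,0],0,-1],[[0.0028,0.0117,0],0,-1],[[0.0028,0.0117,0],0,-1],[[0.0027,0.0116,-0.0015],0,-1],[[0.0027,0.0116,-0.0015],0,-1],[[0.0027,0.0116,-0.0015],0,-1],[[0.0027,0.0116,-0.0015],0,-1]]';python3 -c "
from h import *
tilt()"
```

```text
time_s: 28.2
eef_pos: [0.4509, -0.0578, 0.3179]
tool_rot: [-171.9, 0.1, 166.6]
force: [-2.7, -12.2, 5.6]
width: 0.0206
gripper_force: 43.4
time_s: 29.2
eef_pos: [0.4576, -0.0294, 0.3185]
tool_rot: [-172.0, 0.3, 166.6]
force: [-3.3, -10.1, 5.5]
width: 0.0202
gripper_force: 44.4
[ -3.27959745 -10.13905674   5.51579018] y z r tilt 0.00933617203570273 0.12248232554321356 0.1228376333977254 0.7093206305527539
```

```bash
python3 -m pendant '[[[0.0027,0.0115,-0.002],0,-1],[[0.0027,0.0115,-0.002],0,-1],[[0.0027,0.0115,-0.002],0,-1],[[0.0027,0.0115,-0.002],0,-1],[[0.0026,0.0112,-0.0037],0,-1],[[0.0026,0.0112,-0.0037],0,-1],[[0.0026,0.0112,-0.0037],0,-1],[[0.0026,0.0112,-0.0037],0,-1]]'; python3 -m pendant '[[[0.0025,0.0107,-0.0052],0,-1],[[0.0025,0.0107,-0.0052],0,-1],[[0.0025,0.0107,-0.0052],0,-1],[[0.0025,0.0107,-0.0052],0,-1],[[0.0023,0.01,-0.0065],0,-1],[[0.0023,0.01,-0.0065],0,-1],[[0.0023,0.01,-0.0065],0,-1],[[0.0023,0.01,-0.0065],0,-1]]';python3 -c "
from h import *
tilt()"
```

```text
time_s: 30.2
eef_pos: [0.4643, -0.0014, 0.3106]
tool_rot: [-172.1, 0.2, 166.7]
force: [-4.4, -8.1, 10.8]
width: 0.0202
gripper_force: 46.0
time_s: 31.2
eef_pos: [0.4702, 0.0238, 0.2957]
tool_rot: [-172.2, 0.1, 166.7]
force: [-3.2, -8.4, 10.3]
width: 0.0204
gripper_force: 47.8
[-3.19260846 -8.38968332 10.32170077] y z r tilt 0.06395424387574343 0.09973271992189839 0.11847683627079976 0.21519417155889897
```

```bash
python3 -m pendant '[[[0.0022,0.0094,-0.0071],0,-1],[[0.0022,0.0094,-0.0071],0,-1],[[0.0022,0.0094,-0.0071],0,-1],[[0.0022,0.0094,-0.0071],0,-1],[[0.002,0.0088,-0.0079],0,-1],[[0.002,0.0088,-0.0079],0,-1],[[0.001,0.0044,-0.004],0,-1],[[0,0,0],0,-1]]';python3 -c "
from h import *
tilt()"; python3 -m pendant '[[[0.001,0.0044,-0.005],0,-1],[[0.001,0.0044,-0.005],0,-1],[[0.001,0.0044,-0.005],0,-1],[[0,0,0],0,-1]]';python3 -c "
from h import *
tilt()"
```

```text
time_s: 32.2
eef_pos: [0.4744, 0.0414, 0.2811]
tool_rot: [-172.1, 0.1, 166.7]
force: [-3.6, -7.9, 7.0]
width: 0.0202
gripper_force: 47.4
[-3.55194616 -7.89606851  6.985151  ] y z r tilt 0.08206593667150608 0.08505621298469115 0.11819212041870131 0.017890849701762246
time_s: 32.7
eef_pos: [0.4746, 0.0415, 0.2811]
tool_rot: [-171.7, 0.4, 166.6]
force: [-9.5, -17.8, 20.7]
width: 0.0207
gripper_force: 48.5
[ -9.48704798 -17.76465558  20.73968007] y z r tilt 0.0823554533235867 0.08512320710644519 0.11844146689491915 0.016524504381116745
```

```bash
python3 -m pendant '[[[0,0,0],0,0],[[0,0,0],0,1],[[0,0,0],0,1],[[0,0,0],0,1],[[0,0,0],0,1],[[0,0,0.08],0,1],[[0,0,0.15],0,1],[[0,0,0.18],0,1]]'; python3 -m pendant '[[[-0.15,0,0],0,1],[[-0.18,0,0],0,1],[[-0.1,0,0],0,1],[[0,0,0],0,1]]'; python3 - <<'E'
from h import *
s=snap('scene','scene5'); cv2.imwrite('pics/c7.png',cv2.resize(s['img'][130:360,150:390,::-1],None,fx=2.5,fy=2.5,interpolation=cv2.INTER_CUBIC))
t=snap('side','side5')
O=np.array([.6127,-.0724]); L=np.array([.974,-.2268]);Y=np.array([.2268,.974])
for nm,S in (('0',dict(np.load('pics/scene0.npz'))),('5',s)):
    W=world(S); d=W[...,:2]-O; x=d@L;y=d@Y; ok=S['z_map']>0
    m=ok&(S['img'].max(2)<60)&(W[...,2]>.27)&(W[...,2]<.33)&(x>-.2)&(x<-.125)&(y>.03)&(y<.12); print(nm,'grip',m.sum(),y[m].mean(),W[m][:,2].mean())
W=world(t); d=W[...,:2]-O; x=d@L;y=d@Y
m=(abs(W[...,2]-.124)<.007)&(y>.205)&(y<.25)&(x>-.125)&(x<.1); print('slider',m.sum(),np.median(x[m]))
E
```

```text
time_s: 33.7
eef_pos: [0.4749, 0.0499, 0.3925]
tool_rot: [-172.6, -0.6, 166.8]
force: [1.2, 0.3, 0.9]
width: 0.0854
gripper_force: 0.0
time_s: 34.2
eef_pos: [0.3452, 0.05, 0.3936]
tool_rot: [-172.7, -0.3, 166.8]
force: [-0.3, 0.3, 0.2]
width: 0.0857
gripper_force: 0.0
0 grip 164 0.07174928028997656 0.30696792033411796
5 grip 165 0.07473982100677161 0.3041908287047831
slider 49 -0.09981732304310098
```

View pics/c7.png

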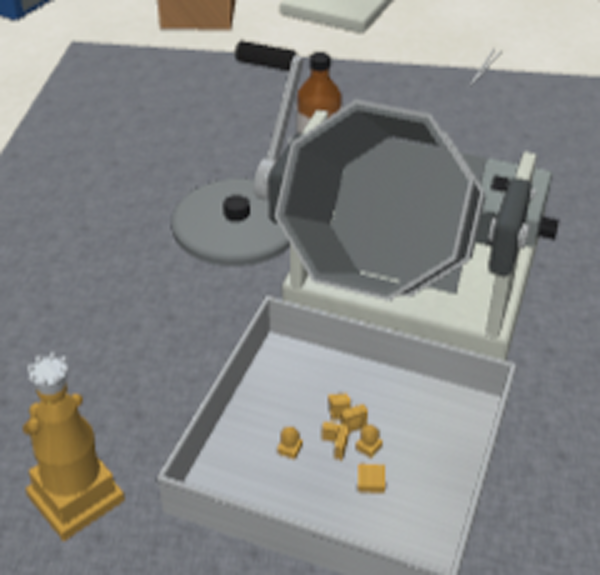

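The barrel at crop (380,200) is empty and back at its stop, all six castings lie in the tray around (340,430), and the other objects haven't moved.

```bash
python3 -c "
from plant import robot
print(robot.hand_in())"
```

```text
the job is handed in; nothing more can be done
None
```

I handed the job in at about 34 s: the speed slider is at its zero stop, all six castings are in the tray, and the empty barrel is back against its working stop; the last picture shows the other items where they were.

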